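Hammer blow on a pressure transmitter's window

ROBOT

A 7-joint arm with a two-finger parallel gripper is mounted at the origin on the work surface. World frame = base frame: x ahead of the robot, y to its left, z up, the work surface at z = 0. Lengths are in mm, angles in rad, forces in N, time in s.
With the tool pointing down it reaches from about 400 to 875 mm from the base axis. Payload 4.4 kg.
Tool frame: the origin (TCP) lies at the very end of the fingers, on their centre line; the grasp point (between the pads) lies 19 mm behind it; z points along the fingers, y is the line along which they close (so a half turn about z gives the same grasp; the last joint's range is limited). The gripper opens to 85 mm and grips with 20 to 120 N. Pads are 22 mm wide; open, the fingers measure 114 mm over their backs; the gripper's body (76 mm by 85 mm) begins 54 mm behind the grasp point. The pads swing forward as they close: fully open they stand 13 mm farther back than shut.
Start: joints at [1.138, 0.628, 0.038, 1.517, -0.027, 0.996, -0.02], TCP at [233.138, -606.766, 231.313] pointing down, gripper open.
Joint ranges: [-3.06, 3.06], [-0.37, 2.12], [-1.25, 1.32], [0.18, 2.47], [-1.1, 4.24], [0.23, 1.98], [-2.94, 2.94]. Speed limits (rad/s): [2.57, 2.57, 3.14, 3.14, 3.14, 3.14, 3.14].

INTERFACE

Orientations are given as [roll, pitch, yaw] about the fixed x, y, z axes, in that order (R = Rz(yaw) Ry(pitch) Rx(roll)).
In Python, from cell import monitor, viewer, workorder gives the robot as it stands.
- The arm moves only by the tool arm_command, never from a script. Its argument "series" is one flat list of numbers, 5 for each row, row after row: the opening in per cent of the stroke, from 0 (shut) to 100 (fully open), then the shift along the tool's x, y, z in cm, then the turn about the tool's z in degrees. In form: [claw, x, y, z, roll, claw, x, y, z, roll, ...]. A call has exactly 5 rows; each row is the pose to reach, as a shift and turn from the pose commanded when the call began, along the tool's axes at that moment; what a row does not reach only later rows make up. A row lasts 1/12 s, in which the tool goes at most 41.7 mm and 7.16 degrees, less where a joint would pass 70% of its speed; a pose out of reach is approached as far as the arm can. A call with a gripper value outside its range is refused whole. The fingers move at their own pace and stop on an object; the grip force is fixed at half the most. Time passes only in rows, so rows that repeat a pose let the fingers close, or fill a call up. It gives the time, the measured TCP pose, the force, the opening and the grip force at its end, in the units of the state.
- monitor.read_state(): the state, without advancing time (a new reading comes with each control period).
- viewer.get_image(name): name is "side" or "top"; returns (picture, depth): 384x512x3 uint8, red, green, blue; 384x512 float32, mm along the optical axis (not along the pixel's ray), 0 where there is no reading.
- viewer.camera_model(name): a dict with "mtx" (3x3 intrinsics, pixels), "R" (3x3) and "t" (3): a world point X has camera coordinates R X + t. Camera axes: x right, y down, z forward; pixel columns grow to the right and rows downward; lengths in mm; the calibration is good to about 2 mm. A picture is of the moment at which its call begins. camera_model takes no time and is no camera call.
- workorder.finish_job(): hands the job in; it is judged then, once.
The state is a dict: "clock": time; "qpos": joint angles; "qd": joint speeds; "tau": joint torques, N m; "eef_pos": TCP position; "tool_rot": TCP orientation; "force": force on the tool from outside, world axes, zero at the start; "torque": the same for the moment, N m; "width": finger opening in mm; "gripper_force": force on a finger pad.
Only numpy, scipy, OpenCV 4.12 (cv2) and the standard library are available. Lean on these libraries where they do the work, as an engineer would, in place of code of your own. Each camera call takes 0.05 s, during which the arm holds its last target. There are 200 camera calls.

TASK

Impact-test the transmitter with the black bezel: lay it gently in the V-cradle of the bench spring hammer, window towards the white hammer head and tail flush against the steel backstop, and let go of it. Then draw the black knob back until the sear has caught, stopping as soon as you feel the rubber buffer behind it and never hauling on the buffer, ease the bolt forward until it rests on the sear, let go of the knob, and fire by pressing the red thumb pad down lightly. The hammer must never slip from your fingers uncaught or fire without the transmitter in place; leave the blue transmitter, gauge, wrench and brass plug where they are.

Things in the scene. Friction and masses are not known exactly. Their poses are not given: they have to be found in the camera images.
- transmitter: the transmitter to test: aluminium cylinder 40 mm in diameter, 70 mm long, black bezel and pale window on its front, narrower tail (collar 29 mm wide, connector 20 mm wide), 90 mm overall, 0.25 to 0.42 kg. Origin mid-cylinder on its axis, x out of the window (window at +35 mm, tail end at -55 mm); may be rolled about x. Lies level in one of two white V-rests at the start, axis 62 mm up.
- transmitter_tail (a point): the centre of the end face of the transmitter's tail, 55 mm behind its origin. Each white V-rest holds the 40 mm cylinder on two 10 mm wide V-supports 27 mm before and behind the origin: the middle 44 mm is free for fingers on both sides, down to 30 mm above the bench.
- rig: the bench spring hammer, fixed: aluminium base 305 x 90 x 20 mm carrying in a row along x the black knob, grey spring barrel, steel frame with brass collar and sear, front bearing, white head, V-cradle, steel backstop. Origin on its underside; x along the hammer's axis in the direction of the blow (knob to backstop), z up. Hammer axis and a 40 mm cylinder lying in the cradle: both 85 mm up.
- seat (a point): point of the backstop's face on the hammer axis, 158 mm from the rig's origin, rig's axes. The transmitter's tail end belongs here, its origin 55 mm before it, its x against the rig's. Cradle: two 10 mm wide V-supports centred 28 and 82 mm before this point, free between them for fingers. Backstop 64 mm wide, 110 mm high; nothing stands over the cradle.
- head (a point): tip of the white nylon head (20 mm in diameter) on the hammer axis, moves with the bolt; at rest 100 mm before seat, so a 90 mm long transmitter has 10 mm of play. The head flies those 10 mm past its rest point to strike a window that is flush, then swings back to rest.
- knob (a point): the middle of the black knurled knob's grip on the hammer axis, moves with the bolt (at rest 143 mm behind the rig's origin, 85 mm up): 28 mm in diameter, 30 mm long, free all round, with a flange 36 mm in diameter and 6 mm thick at its rear end to pull on; 13 mm of free bolt between the knob and the spring barrel at rest.
- collar (a point): top of the front edge of the brass collar (30 mm in diameter) on the bolt, moves with it. The sear (a sprung tooth on the red-padded lever) drops in front of it at a draw of 27 to 41 mm, wherever its dark carriage was last clamped; this is not measured. 1.5 mm beyond the catch the collar meets two rubber buffer pads: the pull then rises by 4.5 N/mm, not 0.42; over 8 N on the buffer harms it.
- hammer (a joint): how far the bolt is drawn (m): 0 at rest, grows as the knob is pulled towards the rig's -x. Bolt 0.25 kg, spring 0.42 N/mm from zero, friction 0.5 N. 14 to 26 mm before the catch the collar lifts the sear: a bump of up to 4 N. Eased forward from the buffer, a caught bolt rests on the sear, the pull falls to nothing and the value stays at 27 to 41 mm; if not caught, the spring pulls on to 0.
- trip (a point): where to press to trip the sear: on top of the raised rib across the middle of the red thumb pad (30 x 24 mm, long side along the rig's x; rib 10 mm wide, 5 mm proud), 114.5 mm up over the hammer axis. Fixed to the rig; the rib lies within 7 mm of it along x. Pressed straight down here, 4 to 6 mm with 5 to 14 N fires; the pad stops after 7 mm; over 25 N harms the sear.
- spare: the other transmitter, blue bezel and blue band, same size and axes, lying in the other white V-rest; not to be moved
- gauge: a steel dial gauge, 85 mm high, standing on a round foot 52 mm in diameter, origin under the foot; not to be moved
- wrench: a steel wrench lying flat on the bench; not to be moved
- plug: a brass plug 32 mm in diameter, 34 mm high, standing on the bench, origin under it; not to be moved
Things that resemble listed ones, but are neither listed nor needed, are in the scene too. What is shaped like the transmitter but green, pink or purple is not meant.

How it is judged (in metres and radians):
On the way, in this order (a step that is already met when the one before it is completed fails the run):
1. the transmitter lies in the V-cradle, window to the head, tail within 2.5 mm of the backstop, let go (x of transmitter_tail in the frame of seat between -0.0025 and 0.0025 m and y of transmitter_tail in the frame of seat between -0.004 and 0.004 m and z of transmitter_tail in the frame of seat between -0.004 and 0.004 m and angle between the x axis of transmitter and the x axis of rig, either way round below 0.08 rad and contact force between the fingers and transmitter below 0.5 N), for 0.3 s.
2. the bolt rests on the caught sear, drawn back more than 25 mm, the knob let go (value of joint hammer above 0.025 m and value of joint sear below 0.05 rad and contact force between the fingers and hammer below 0.2 N and x of transmitter_tail in the frame of seat between -0.004 and 0.004 m and y of transmitter_tail in the frame of seat between -0.004 and 0.004 m and z of transmitter_tail in the frame of seat between -0.004 and 0.004 m and angle between the x axis of transmitter and the x axis of rig, either way round below 0.08 rad), for 0.3 s.
3. the hammer has been fired: the bolt is back at rest, the transmitter still in place (value of joint hammer between -0.012 and 0.01 m and x of transmitter_tail in the frame of seat between -0.006 and 0.006 m and y of transmitter_tail in the frame of seat between -0.004 and 0.004 m and z of transmitter_tail in the frame of seat between -0.004 and 0.004 m and angle between the x axis of transmitter and the x axis of rig, either way round below 0.08 rad), for 0.2 s.
At the end, for the whole second after the job is handed in: The bolt is at rest within 6 mm of its rest position with the sear down (under 0.08 rad), and the transmitter lies still in the V-cradle, window to the head, its tail within 6 mm of the backstop along the axis and 4 mm across it, aligned with the hammer within 0.08 rad (value of joint hammer between -0.006 and 0.006 m and value of joint sear below 0.08 rad and x of transmitter_tail in the frame of seat between -0.006 and 0.006 m and y of transmitter_tail in the frame of seat between -0.004 and 0.004 m and z of transmitter_tail in the frame of seat between -0.004 and 0.004 m and angle between the x axis of transmitter and the x axis of rig, either way round below 0.08 rad and linear speed of transmitter below 0.01 m/s); the robot touches nothing.
It fails at once if the bolt is hauled against the rubber buffer with more than 8 N (contact force between hammer and buffer above 8 N).
It fails at once if the thumb pad is pressed with more than 25 N (contact force between the fingers and sear above 25 N).
It fails at once if the bolt shoots forward (over 0.5 m/s) without the sear being tripped (slipped uncaught or slammed onto the sear), or while the transmitter is not in the cradle within 4 mm of the backstop (velocity of joint hammer below -0.5 m/s and (value of joint sear below 0.08 rad or not (x of transmitter_tail in the frame of seat between -0.004 and 0.004 m and y of transmitter_tail in the frame of seat between -0.004 and 0.004 m and z of transmitter_tail in the frame of seat between -0.004 and 0.004 m and angle between the x axis of transmitter and the x axis of rig, either way round below 0.08 rad))).
It fails at once if the transmitter is dropped (falls from the fingers faster than 0.3 m/s) or rammed against cradle or backstop with more than 80 N (value of joint sear below 0.08 rad and (contact force between transmitter and rig above 80 N or (contact force between the fingers and transmitter below 0.1 N and linear speed of transmitter above 0.3 m/s))).
It fails at once if the blue transmitter, the gauge, the wrench or the plug is moved by more than 20 mm (distance of any of spare, gauge, wrench, plug from where it was at the start of the episode above 0.02 m).
It also fails if it takes over 69 s, if anything falls off the work surface, if the arm or the gripper's body presses on something with over 40 N, if the wrist force passes 120 N, or if a joint passes its speed limit or range.

## Working session

There is one attempt and no reset: what is moved stays moved. The work goes in short steps, Python scripts to look and compute and a tool call to move; the robot and the scene stay as the last step left them, time stands still between calls to the robot, and variables do not carry over. Pictures are saved under pics/ and viewed, at most 10 in all, crops included, and the job is handed in when it is done.

Besides the shell and the picture viewer there is one more tool, called after "Emit:" in YAML: its name, and indented under it one key for each argument. arm_command: Moves the arm, as the interface text tells. Its arguments: {"type":"object","properties":{"series":{"type":"array","items":{"type":"number"}}},"required":["series"]}

```bash
mkdir -p pics; cat > h.py <<'E'
from cell import monitor, viewer, workorder
import numpy as np, cv2
def grab(n,save=None):
    p,d=viewer.get_image(n)
    if save: cv2.imwrite('pics/'+save,cv2.cvtColor(p,cv2.COLOR_RGB2BGR))
    return p,d
def pts(n,d):
    c=viewer.camera_model(n);K=np.array(c['mtx']);R=np.array(c['R']);t=np.array(c['t']).ravel()
    v,u=np.mgrid[:d.shape[0],:d.shape[1]]
    X=np.stack([(u-K[0,2])/K[0,0]*d,(v-K[1,2])/K[1,1]*d,d],-1)
    return (X-t)@R   # R^T (X-t)
def ray(n,u,v,z):
    c=viewer.camera_model(n);K=np.array(c['mtx']);R=np.array(c['R']);t=np.array(c['t']).ravel()
    C=-R.T@t;r=R.T@np.linalg.inv(K)@np.array([u,v,1.]);return C+r*(z-C[2])/r[2]
def st():
    s=monitor.read_state();print({k:np.round(s[k],3) for k in('clock','qpos','eef_pos','tool_rot','force','width','gripper_force')});return s
E
python3 - <<'E'
from h import *
st()
for n in('top','side'):
    p,d=grab(n,n+'0.png');np.savez(n+'0.npz',p=p,d=d);c=viewer.camera_model(n);print(c)
E
```

```text
{'clock': np.float64(0.0), 'qpos': array([ 1.138,  0.629,  0.038,  1.518, -0.027,  0.996, -0.02 ]), 'eef_pos': array([ 232.935, -606.156,  230.384]), 'tool_rot': array([-3.14 ,  0.   ,  0.367]), 'force': array([-0.375, -0.246, -1.011]), 'width': np.float64(85.501), 'gripper_force': np.float64(0.0)}
{'mtx': array([[457.53443741,   0.        , 247.38541399],
       [  0.        , 457.53443741, 200.25764877],
       [  0.        ,   0.        ,   1.        ]]), 'R': array([[-0.0040693 , -0.99980663, -0.01923887],
       [-0.99832515,  0.00517204, -0.05762067],
       [ 0.05770903,  0.01897217, -0.99815316]]), 't': array([ 112.60560298,  520.96741792, 1096.88534335])}
{'mtx': array([[367.22263557,   0.        , 252.79332501],
       [  0.        , 367.22263557, 188.92208231],
       [  0.        ,   0.        ,   1.        ]]), 'R': array([[ 0.7657488 , -0.64307479, -0.00914343],
       [-0.50085596, -0.5873611 , -0.63572812],
       [ 0.40345023,  0.49138758, -0.7718589 ]]), 't': array([-339.12939351,  373.33929454,  627.72917438])}
```

View pics/top0.png

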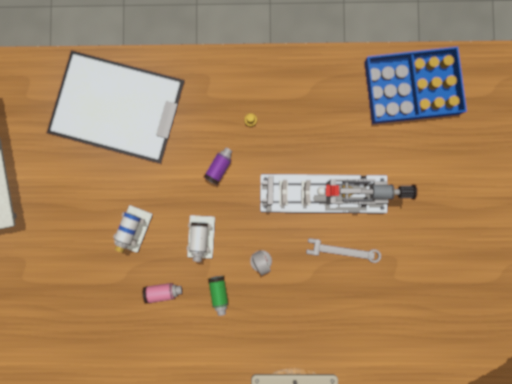

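View pics/side0.png

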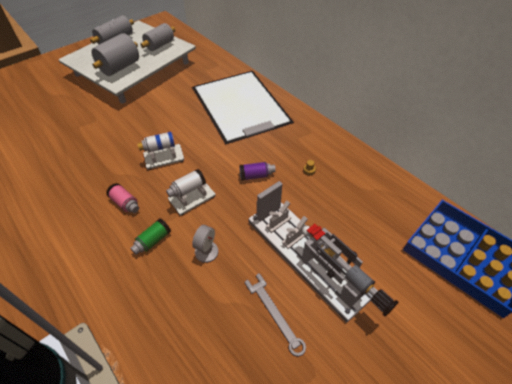

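The top picture shows the rig at row 192, with the backstop at col 265 and the knob at col 408. The candidates are:
- white cylinder with black bezel in a V-rest (200,238)
- blue (130,229), which is the spare
- purple (218,166)
- pink (162,293)
- green (218,294)

I choose (200,238), bezel up in the image and tail down. The side view agrees, with it at (187,183). Next I measure it and take a close crop.

```bash
python3 - <<'E'
from h import *
z=np.load('top0.npz');p,d=z['p'],z['d'];P=pts('top',d)
c=cv2.cvtColor(p,cv2.COLOR_RGB2BGR)
a=cv2.resize(c[205:275,180:225],None,fx=8,fy=8,interpolation=cv2.INTER_CUBIC)
b=cv2.resize(c[165:225,250:425],None,fx=4.5,fy=4.5,interpolation=cv2.INTER_CUBIC)[:, :788]
s=np.load('side0.npz');q=cv2.cvtColor(s['p'],cv2.COLOR_RGB2BGR)
e=cv2.resize(q[160:220,155:220],None,fx=6,fy=6,interpolation=cv2.INTER_CUBIC)
W=np.zeros((600,800,3),np.uint8);b=cv2.resize(b,(788,270));W[:270,:788]=b
a2=cv2.resize(a,(212,330));W[270:,:212]=a2;e=cv2.resize(e,(350,323));W[270:593,220:570]=e
cv2.imwrite('pics/crop.png',W)
# depth-based: transmitter cylinder top
def rep(name,m):
    X=P[m];print(name,m.sum(),X.mean(0).round(1),X.min(0).round(1),X.max(0).round(1));return X
box=np.zeros(d.shape,bool);box[212:268,184:220]=1
Z=P[...,2]
X=rep('tx',box&(Z>70));
(x0,y0),(w,h),an=cv2.minAreaRect(X[:,:2].astype(np.float32));print(x0,y0,w,h,an)
u,sv,vt=np.linalg.svd(X[:,:2]-X[:,:2].mean(0));print('dir',vt[0])
for cx in range(int(X[:,0].min()),int(X[:,0].max()),8):
    m=abs(X[:,0]-cx-4)<4
    if m.any(): print(cx+4,X[m,1].mean().round(1),X[m,1].min().round(1),X[m,1].max().round(1),X[m,2].max().round(1))
# rig
box[:]=0;box[168:220,255:422]=1
print('bench',np.median(P[300:340,300:400,2]))
v,u=np.nonzero(box&(Z>14)&(Z<27));X=P[v,u];r=cv2.minAreaRect(X[:,:2].astype(np.float32));print('base',r,cv2.boxPoints(r))
for y in range(0,-340,-6):
    pass
X=P[box&(Z>30)]
for y in np.arange(np.floor(X[:,1].min()),X[:,1].max(),7):
    m=abs(X[:,1]-y-3.5)<3.5
    if m.any(): print(y+3.5,m.sum(),X[m,0].min().round(1),X[m,0].max().round(1),X[m,2].max().round(1))
E
```

```text
tx 546 [429.9 220.7  97.1] [378.9  89.1  70. ] [ 468.6  244.2 1127. ]
419.9941101074219 167.4022674560547 150.993896484375 90.20526885986328 85.95108032226562
dir [-0.89060509  0.45477751]
382 227.4 220.8 232.6 74.4
390 224.5 214.0 237.1 78.7
398 225.7 209.3 244.1 82.4
406 224.1 207.0 244.2 85.9
414 223.4 207.0 241.7 85.1
422 224.0 206.9 242.0 85.0
430 222.8 206.9 241.3 83.4
438 222.3 204.9 239.4 85.7
446 221.8 205.0 239.7 84.3
454 203.5 89.1 239.7 1127.0
462 220.9 202.4 239.8 84.8
470 224.0 206.8 239.6 84.3
bench -0.6499071602634161
base ((537.0955810546875, -74.34202575683594), (302.8725891113281, 90.31007385253906), 89.64085388183594) [[ 490.9922  -225.49231]
 [ 581.30054 -226.05838]
 [ 583.199     76.80826]
 [ 492.89062   77.37433]]
-268.5 43 518.0 552.5 104.7
-261.5 48 518.1 550.2 102.3
-254.5 44 520.6 547.5 102.7
-247.5 41 520.6 547.7 100.5
-240.5 37 520.7 547.7 101.6
-233.5 47 520.8 547.9 99.8
-226.5 14 529.8 539.0 91.0
-219.5 32 518.5 553.2 103.5
-212.5 59 510.5 558.6 103.0
-205.5 68 510.5 559.0 104.4
-198.5 74 510.8 558.8 103.9
-191.5 68 510.9 559.1 104.9
-184.5 80 512.5 561.0 102.8
-177.5 78 508.0 563.6 101.3
-170.5 39 508.0 564.0 106.9
-163.5 56 500.8 571.6 112.6
-156.5 89 500.6 571.1 111.5
-149.5 59 500.5 571.3 111.7
-142.5 40 509.4 564.1 112.1
-135.5 49 509.4 563.9 114.6
-128.5 53 509.6 563.8 113.4
-121.5 63 509.4 563.8 114.2
-114.5 72 509.5 564.0 112.9
-107.5 88 509.6 564.2 113.9
-100.5 34 509.6 563.9 113.0
-93.5 38 509.7 564.0 112.4
-86.5 78 509.3 564.1 115.6
-79.5 122 509.4 564.9 116.8
-72.5 35 526.8 549.4 111.6
-65.5 40 526.8 549.2 113.3
-58.5 27 528.3 546.7 97.0
-51.5 20 530.5 544.5 98.4
-37.5 19 513.3 563.7 81.5
-30.5 71 513.0 563.9 81.0
-23.5 54 513.2 564.0 80.8
11.5 1 556.9 556.9 30.4
18.5 34 511.2 564.0 81.2
25.5 81 511.2 564.4 82.5
53.5 60 507.5 570.1 112.9
60.5 115 507.4 570.5 113.3
67.5 21 516.5 560.6 73.8
74.5 14 516.5 561.1 71.8
88.5 34 457.3 457.3 1127.0
```

View pics/crop.png

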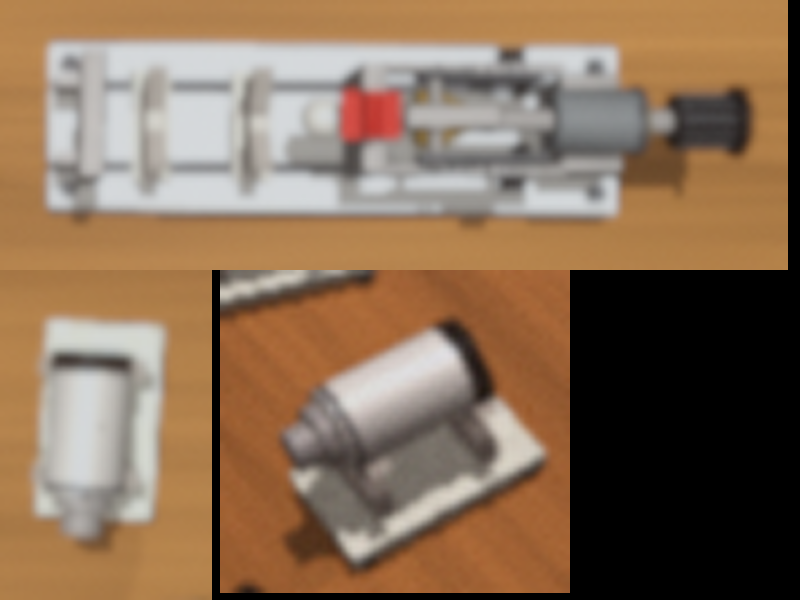

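The crop confirms a black bezel on a white cylinder, with tail at the bottom of the top view and window facing world +x. In the upper strip the rig reads, left to right: backstop, two V-supports, white head, red pad, barrel, knob. Starting the move.

Emit:
arm_command:
  series: [100, 3.5, -1.9, 0, -7, 100, 7, -3.8, 0, -14, 100, 10.5, -5.7, 0, -21, 100, 14, -7.6, 0, -28, 100, 17.5, -9.5, 0, -35]

```text
clock: 0.52
eef_pos: [363.1, -453.6, 231.1]
tool_rot: [-3.141, -0.0, 0.983]
force: [0.2, -0.1, 0.7]
width: 85.6
gripper_force: 0.0
```

```bash
cat >> h.py <<'E'
def go(x,y,z,yaw):
    s=st();p=s['eef_pos'];w=s['tool_rot'][2];d=np.array([x,y,z])-p
    X=np.array([np.cos(w),np.sin(w),0]);Y=np.array([np.sin(w),-np.cos(w),0])
    print('tool cm',np.round([d@X/10,d@Y/10,-d[2]/10],2),'roll',np.round(np.degrees(-(yaw-w)),1))
E
python3 - <<'E'
from h import *
go(433.5,223.2,150,3.07)
z=np.load('top0.npz');p,d=z['p'],z['d'];P=pts('top',d);Z=P[...,2]
C=viewer.camera_model('top');print('cam',-np.array(C['R']).T@np.array(C['t']).ravel())
box=np.zeros(d.shape,bool);box[168:220,255:422]=1
B=P[box&(Z>14)&(Z<27)]
lo=[];hi=[]
for y in np.arange(-220,70,6.):
    m=abs(B[:,1]-y)<3
    if m.sum()>2: lo.append((y,B[m,0].min()));hi.append((y,B[m,0].max()))
for e in(lo,hi):
    e=np.array(e);f=np.polyfit(e[:,0],e[:,1],1);r=e[:,1]-np.polyval(f,e[:,0]);k=abs(r)<2.5;print(np.polyfit(e[k,0],e[k,1],1),k.sum(),len(k))
# red pad
hsv=cv2.cvtColor(p,cv2.COLOR_RGB2HSV)
red=box&((hsv[...,0]<8)|(hsv[...,0]>172))&(hsv[...,1]>150)&(hsv[...,2]>100)
X=P[red];print('red',len(X),X.min(0),X.max(0),X.mean(0))
for y in np.arange(-100,-68,2.5):
    m=abs(X[:,1]-y)<1.3
    if m.any(): print(y,m.sum(),X[m].mean(0).round(1),X[m,2].max().round(1))
b=box&(Z>88)
for y0,y1 in((40,53),(-60,-42),(-275,-227)):
    m=b&(P[...,1]>y0)&(P[...,1]<y1);X=P[m];print(y0,len(X),X.min(0).round(1),X.max(0).round(1))
v,u=np.nonzero(box&(P[...,1]<-227));print(sorted(set(np.round(P[v,u][:,1],0)))[:12])
E
```

```text
{'clock': np.float64(0.517), 'qpos': array([ 0.936,  0.531, -0.136,  1.713,  0.087,  0.905,  0.177]), 'eef_pos': array([ 363.12 , -453.588,  231.059]), 'tool_rot': array([-3.141, -0.   ,  0.983]), 'force': array([ 0.196, -0.14 ,  0.669]), 'width': np.float64(85.564), 'gripper_force': np.float64(0.0)}
tool cm [ 60.24 -31.65   8.11] roll -119.6
cam [ 457.25291027   89.07906793 1127.0444643 ]
[1.53525737e-02 4.94187662e+02] 49 49
[1.39334328e-02 5.82434379e+02] 47 49
red 105 [526.83499906 -92.89569672 104.37208483] [549.39845843 -68.16377742 116.75476784] [537.72488579 -79.36325685 110.49551421]
-92.5 2 [540.1 -92.1 109.2] 110.2
-90.0 15 [537.8 -90.2 108.4] 109.6
-87.5 11 [539.7 -87.3 109.3] 111.5
-85.0 8 [536.4 -84.7 111.5] 112.9
-82.5 7 [539.3 -82.8 112.7] 115.6
-80.0 14 [536.9 -79.9 114.4] 116.8
-77.5 10 [537.2 -77.2 113.1] 116.0
-75.0 10 [536.9 -75.3 108.4] 110.4
-72.5 12 [540.7 -73.  108.6] 111.6
-70.0 14 [537.9 -70.3 108.8] 111.0Traceback (most recent call last):
  File "<stdin>", line 22, in <module>
    return umr_minimum(a, axis, None, out, keepdims, initial, where)
ValueError: zero-size array to reduction operation minimum which has no identity
```

Emit:
arm_command:
  series: [100, 3.9, 0.3, 0, -7, 100, 7.8, 0.6, 0, -14, 100, 11.7, 0.9, 0, -21, 100, 15.6, 1.2, 0, -28, 100, 19.5, 1.5, 0, -35]

```text
clock: 0.93
eef_pos: [484.5, -300.3, 231.2]
tool_rot: [-3.141, -0.0, 1.594]
force: [0.5, -0.5, -0.0]
width: 85.2
gripper_force: 0.0
```

```bash
python3 - <<'E'
from h import *
go(433.5,223.2,150,3.07)
E
```

```text
{'clock': np.float64(0.933), 'qpos': array([ 0.71 ,  0.527, -0.312,  1.739,  0.197,  0.906,  0.34 ]), 'eef_pos': array([ 484.515, -300.339,  231.162]), 'tool_rot': array([-3.141, -0.   ,  1.594]), 'force': array([ 0.528, -0.529, -0.029]), 'width': np.float64(85.195), 'gripper_force': np.float64(0.0)}
tool cm [52.46 -3.87  8.12] roll -84.5
```

Emit:
arm_command:
  series: [100, 4, 0, 0, -7, 100, 8, -0.1, 0, -14, 100, 12, -0.2, 0, -21, 100, 16, -0.3, 0, -28, 100, 20, -0.5, 0, -35]

```text
clock: 1.35
eef_pos: [474.8, -100.3, 231.2]
tool_rot: [-3.141, -0.0, 2.205]
force: [0.6, -0.1, -0.2]
width: 85.9
gripper_force: 0.0
```

```bash
python3 - <<'E'
from h import *
go(433.5,223.2,150,3.07)
E
```

```text
{'clock': np.float64(1.35), 'qpos': array([ 0.514,  0.432, -0.508,  1.955,  0.281,  0.824,  0.488]), 'eef_pos': array([ 474.81 , -100.325,  231.169]), 'tool_rot': array([-3.141, -0.   ,  2.205]), 'force': array([ 0.599, -0.065, -0.191]), 'width': np.float64(85.891), 'gripper_force': np.float64(0.0)}
tool cm [28.5  15.85  8.12] roll -49.5
```

Emit:
arm_command:
  series: [100, 3.4, 1.9, 0, -7, 100, 6.8, 3.8, 0, -14, 100, 10.2, 5.7, 0, -21, 100, 13.6, 7.6, 0, -28, 100, 17, 9.5, 0, -35]

```text
clock: 1.77
eef_pos: [451.5, 92.7, 231.3]
tool_rot: [-3.141, 0.0, 2.816]
force: [0.7, 0.1, -0.7]
width: 85.5
gripper_force: 0.0
```

```bash
python3 - <<'E'
from h import *
go(433.5,223.2,150,3.07)
E
```

```text
{'clock': np.float64(1.767), 'qpos': array([ 0.241,  0.431, -0.697,  2.01 ,  0.373,  0.828,  0.577]), 'eef_pos': array([451.492,  92.679, 231.275]), 'tool_rot': array([-3.141,  0.   ,  2.816]), 'force': array([ 0.688,  0.137, -0.694]), 'width': np.float64(85.526), 'gripper_force': np.float64(0.0)}
tool cm [ 5.88 11.79  8.13] roll -14.6
```

Emit:
arm_command:
  series: [100, 1.5, 3, 0, -5, 100, 3, 6, 0, -10, 100, 4.5, 9, 2, -14.6, 100, 5.9, 11.8, 5, -14.6, 100, 5.9, 11.8, 8, -14.6]

```text
clock: 2.18
eef_pos: [434.4, 230.0, 151.8]
tool_rot: [3.133, 0.003, 3.072]
force: [1.8, -0.0, -0.3]
width: 85.2
gripper_force: 0.0
```

```bash
python3 - <<'E'
from h import *
go(433.5,223.2,43,3.07)
p,d=grab('side','s1.png');np.savez('side1.npz',p=p,d=d)
E
```

```text
{'clock': np.float64(2.183), 'qpos': array([-0.092,  0.597, -0.662,  2.026,  0.562,  0.695,  0.39 ]), 'eef_pos': array([434.438, 229.965, 151.775]), 'tool_rot': array([3.133e+00, 3.000e-03, 3.072e+00]), 'force': array([ 1.789, -0.031, -0.327]), 'width': np.float64(85.198), 'gripper_force': np.float64(0.0)}
tool cm [ 0.05 -0.68 10.88] roll 0.1
```

View pics/s1.png

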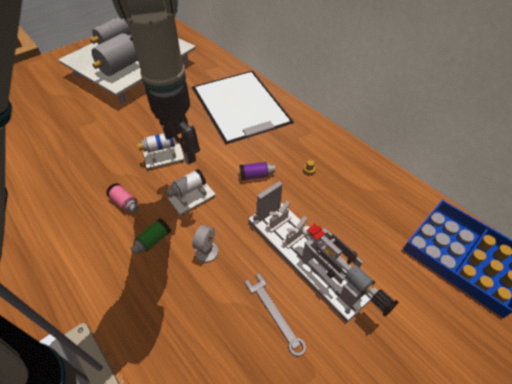

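The side view shows the gripper coming in above the V-rest with the white transmitter at (187,183), clear of the blue one at (158,143). The arm is still settling, so I hold briefly, then descend.

Emit:
arm_command:
  series: [100, 0, 0, 0, 0, 100, 0, 0, 0, 0, 100, 0, 0, 0, 0, 100, 0, 0, 0, 0, 100, 0, 0, 0, 0]

```text
clock: 2.65
eef_pos: [435.9, 221.5, 152.6]
tool_rot: [3.141, 0.002, 3.063]
force: [0.4, -0.3, -0.4]
width: 84.8
gripper_force: 0.0
```

```bash
python3 - <<'E'
from h import *
go(433.5,223.2,43,3.07)
E
```

```text
{'clock': np.float64(2.65), 'qpos': array([-0.082,  0.593, -0.658,  2.028,  0.56 ,  0.701,  0.395]), 'eef_pos': array([435.908, 221.485, 152.631]), 'tool_rot': array([3.141e+00, 2.000e-03, 3.063e+00]), 'force': array([ 0.387, -0.284, -0.372]), 'width': np.float64(84.821), 'gripper_force': np.float64(0.0)}
tool cm [ 0.25  0.15 10.96] roll -0.4
```

Emit:
arm_command:
  series: [100, 0.25, 0.15, 2.5, -0.4, 100, 0.25, 0.15, 5, -0.4, 100, 0.25, 0.15, 7.5, -0.4, 100, 0.25, 0.15, 9.5, -0.4, 100, 0.25, 0.15, 10.9, -0.4]

```text
clock: 3.07
eef_pos: [432.7, 222.9, 41.5]
tool_rot: [-3.141, 0.0, 3.071]
force: [0.6, 0.2, 0.2]
width: 85.4
gripper_force: 0.0
```

Emit:
arm_command:
  series: [80, 0, 0, 0, 0, 60, 0, 0, 0, 0, 50, 0, 0, 0, 0, 44, 0, 0, 0, 0, 44, 0, 0, 0, 0]

```text
clock: 3.48
eef_pos: [433.4, 223.6, 43.8]
tool_rot: [3.141, 0.002, 3.071]
force: [-0.0, -0.7, 4.4]
width: 38.9
gripper_force: 51.4
```

```bash
python3 - <<'E'
from h import *
go(433.5,223.2,43,3.07)
E
```

```text
{'clock': np.float64(3.483), 'qpos': array([-0.228,  0.758, -0.459,  2.1  ,  0.773,  0.453,  0.209]), 'eef_pos': array([433.365, 223.592,  43.846]), 'tool_rot': array([3.141e+00, 2.000e-03, 3.071e+00]), 'force': array([-0.036, -0.744,  4.432]), 'width': np.float64(38.921), 'gripper_force': np.float64(51.442)}
tool cm [-0.02 -0.04  0.08] roll 0.1
```

Emit:
arm_command:
  series: [40, 0, 0, -0.5, 0, 40, 0, 0, -2.5, 0, 40, 0, 0, -6, 0, 40, 0, 0, -9.5, 0, 40, 0, 0, -13, 0]

```text
clock: 3.9
eef_pos: [431.7, 223.4, 174.3]
tool_rot: [-3.142, -0.001, 3.072]
force: [1.7, 0.3, -3.1]
width: 38.8
gripper_force: 60.8
```

```bash
python3 - <<'E'
from h import *
go(538.2,-7,173,1.556)
E
```

```text
{'clock': np.float64(3.9), 'qpos': array([-0.057,  0.563, -0.699,  2.012,  0.526,  0.752,  0.425]), 'eef_pos': array([431.707, 223.391, 174.273]), 'tool_rot': array([-3.142e+00, -1.000e-03,  3.072e+00]), 'force': array([ 1.729,  0.29 , -3.078]), 'width': np.float64(38.752), 'gripper_force': np.float64(60.828)}
tool cm [-12.21 -22.25   0.13] roll 86.9
```

Emit:
arm_command:
  series: [40, -0.8, -1.5, 0, 6, 40, -2, -3.6, 0, 13, 40, -3.2, -5.8, 0, 20, 40, -4.4, -8, 0, 27, 40, -5.6, -10.2, 0, 34]

```text
clock: 4.32
eef_pos: [481.3, 116.8, 173.2]
tool_rot: [3.141, 0.0, 2.473]
force: [-0.5, -0.0, -2.5]
width: 38.3
gripper_force: 61.2
```

```bash
python3 - <<'E'
from h import *
go(538.2,-7,173,1.556)
E
```

```text
{'clock': np.float64(4.317), 'qpos': array([ 0.074,  0.539, -0.536,  1.994,  0.412,  0.715,  0.187]), 'eef_pos': array([481.335, 116.792, 173.245]), 'tool_rot': array([3.141, 0.   , 2.473]), 'force': array([-0.466, -0.011, -2.538]), 'width': np.float64(38.342), 'gripper_force': np.float64(61.152)}
tool cm [-12.14  -6.19   0.02] roll 52.5
```

Emit:
arm_command:
  series: [40, -2.2, -1.2, 0, 7, 40, -4.4, -2.4, 0, 14, 40, -6.6, -3.6, 0, 21, 40, -8.8, -4.8, 0, 28, 40, -10.8, -5.6, 0, 35]

```text
clock: 4.73
eef_pos: [531.6, 5.2, 173.0]
tool_rot: [-3.141, 0.0, 1.86]
force: [-0.2, 0.5, -2.6]
width: 38.6
gripper_force: 61.1
```

```bash
python3 - <<'E'
from h import *
go(538.2,-7,173,1.556)
E
```

```text
{'clock': np.float64(4.733), 'qpos': array([ 0.183,  0.559, -0.365,  1.902,  0.287,  0.732, -0.057]), 'eef_pos': array([531.619,   5.235, 173.02 ]), 'tool_rot': array([-3.141,  0.   ,  1.86 ]), 'force': array([-0.21 ,  0.452, -2.585]), 'width': np.float64(38.614), 'gripper_force': np.float64(61.117)}
tool cm [-1.36  0.28  0.  ] roll 17.4
```

Finish the turn, settle, then take a top picture to check the transmitter in the gripper against the cradle.

Emit:
arm_command:
  series: [40, -0.6, 0.1, 0, 6, 40, -1.2, 0.2, 0, 12, 40, -1.4, 0.3, 0, 17.4, 40, -1.4, 0.3, 0, 17.4, 40, -1.4, 0.3, 0, 17.4]

```text
clock: 5.15
eef_pos: [538.5, -4.8, 172.8]
tool_rot: [3.141, -0.0, 1.567]
force: [0.1, -1.2, -3.8]
width: 38.6
gripper_force: 61.1
```

```bash
python3 - <<'E'
from h import *
go(538.2,-7,66,1.556)
p,d=grab('top');q,e=grab('side')
c=lambda x:cv2.cvtColor(x,cv2.COLOR_RGB2BGR)
np.savez('b.npz',p=p,d=d,q=q,e=e)
A=cv2.resize(c(p)[150:235,230:340],None,fx=5,fy=5,interpolation=cv2.INTER_CUBIC)[:425,:400]
B=cv2.resize(c(q)[130:280,220:320],None,fx=4,fy=4,interpolation=cv2.INTER_CUBIC)
W=np.zeros((600,800,3),np.uint8);W[:425,:400]=A;W[:,400:]=B;cv2.imwrite('pics/c2.png',W)
P=pts('top',d)
m=np.zeros(d.shape,bool);m[150:235,230:340]=1
X=P[m&(P[...,2]>175)&(P[...,2]<216)]
for y in np.arange(-70,80,5): 
    k=abs(X[:,1]-y)<2.5
    if k.any(): print(y,k.sum(),X[k,0].min().round(1),X[k,0].max().round(1),X[k,2].max().round(1))
E
```

```text
{'clock': np.float64(5.15), 'qpos': array([ 0.146,  0.558, -0.281,  1.886,  0.222,  0.727, -0.265]), 'eef_pos': array([538.53 ,  -4.819, 172.785]), 'tool_rot': array([ 3.141, -0.   ,  1.567]), 'force': array([ 0.115, -1.194, -3.784]), 'width': np.float64(38.601), 'gripper_force': np.float64(61.097)}
tool cm [-0.22 -0.03 10.68] roll 0.6
5 2 508.0 513.9 214.3
15 3 519.4 521.0 201.1
20 13 519.3 526.9 206.6
25 31 519.5 555.5 213.5
30 48 519.5 556.1 212.9
35 32 525.4 552.1 207.5
40 32 525.8 552.4 202.4
45 18 529.7 545.9 201.3
50 18 529.9 546.4 201.0
```

View pics/c2.png

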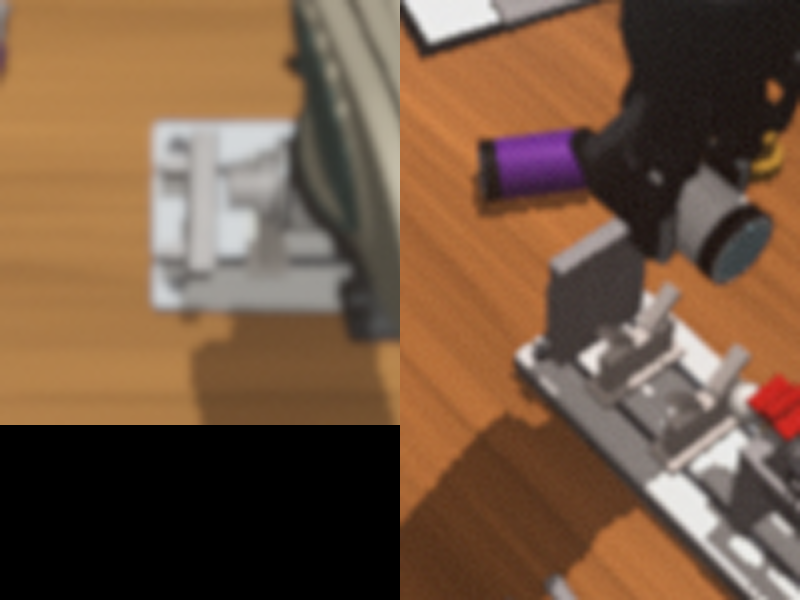

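The left crop (top) shows the tail pointing at the backstop plate. The right crop (side) shows the window facing the head side, aligned above the cradle. I descend with the tail about 3 mm short of the backstop.

Emit:
arm_command:
  series: [40, -0.32, -0.03, 1.5, 0.6, 40, -0.32, -0.03, 4, 0.6, 40, -0.32, -0.03, 6.5, 0.6, 40, -0.32, -0.03, 8.3, 0.6, 40, -0.32, -0.03, 9.5, 0.6]

```text
clock: 5.67
eef_pos: [537.2, -7.8, 75.6]
tool_rot: [-3.139, -0.001, 1.556]
force: [-0.7, -0.2, -3.0]
width: 38.3
gripper_force: 61.0
```

Emit:
arm_command:
  series: [40, 0, 0, 0.1, 0, 40, 0, 0, 0.2, 0, 40, 0, 0, 0.3, 0, 40, 0, 0, 0.4, 0, 40, 0, 0, 0.4, 0]

```text
clock: 6.08
eef_pos: [539.1, -8.2, 74.1]
tool_rot: [3.14, -0.0, 1.554]
force: [0.3, 1.1, -2.3]
width: 38.4
gripper_force: 60.9
```

```bash
python3 - <<'E'
from h import *
go(538.2,-8,66,1.556)
p,d=grab('side');e=d[130:260,240:320]
P=pts('side',d)
cv2.imwrite('pics/x.png',cv2.cvtColor(p,cv2.COLOR_RGB2BGR))
E
```

```text
{'clock': np.float64(6.083), 'qpos': array([ 0.103,  0.709, -0.212,  1.955,  0.288,  0.505, -0.33 ]), 'eef_pos': array([539.101,  -8.199,  74.112]), 'tool_rot': array([ 3.14 , -0.   ,  1.554]), 'force': array([ 0.328,  1.123, -2.259]), 'width': np.float64(38.401), 'gripper_force': np.float64(60.929)}
tool cm [ 0.02 -0.09  0.81] roll -0.1
```

Emit:
arm_command:
  series: [40, 0, -0.06, 0.1, 0, 40, 0, -0.06, 0.2, 0, 40, 0, -0.06, 0.35, 0, 40, 0, -0.06, 0.5, 0, 40, 0, -0.06, 0.6, 0]

```text
clock: 6.55
eef_pos: [538.2, -8.3, 67.3]
tool_rot: [3.141, -0.0, 1.554]
force: [1.4, -0.1, 0.7]
width: 38.5
gripper_force: 61.3
```

Emit:
arm_command:
  series: [40, 0, 0, 0.03, 0, 40, 0, 0, 0.07, 0, 40, 0, 0, 0.1, 0, 40, 0, 0, 0.1, 0, 40, 0, 0, 0.1, 0]

```text
clock: 6.97
eef_pos: [538.4, -8.2, 67.0]
tool_rot: [3.14, -0.0, 1.553]
force: [-1.3, -0.6, 4.9]
width: 38.1
gripper_force: 61.6
```

Emit:
arm_command:
  series: [40, 0.05, 0, 0, 0, 40, 0.1, 0, 0, 0, 40, 0.15, 0, 0, 0, 40, 0.2, 0, 0, 0, 40, 0.2, 0, 0, 0]

```text
clock: 7.38
eef_pos: [538.5, -8.2, 67.0]
tool_rot: [3.141, 0.002, 1.552]
force: [0.7, -4.1, 5.2]
width: 38.5
gripper_force: 61.6
```

Emit:
arm_command:
  series: [40, 0.03, 0, 0, 0, 40, 0.06, 0, 0, 0, 40, 0.1, 0, 0, 0, 40, 0.1, 0, 0, 0, 40, 0.1, 0, 0, 0]

```text
clock: 7.8
eef_pos: [538.5, -8.0, 66.9]
tool_rot: [3.141, 0.003, 1.552]
force: [-0.3, -5.4, 6.4]
width: 38.4
gripper_force: 61.6
```

```bash
python3 - <<'E'
from h import *
p,d=grab('top');q,e=grab('side')
P=pts('top',d);m=np.zeros(d.shape,bool);m[165:222,250:300]=1
X=P[m&(abs(P[...,0]-538)<6)]
for r in X[np.argsort(X[:,1])]: 
    if r[1]>10: print(r.round(1),end=' ')
A=cv2.resize(cv2.cvtColor(p,cv2.COLOR_RGB2BGR)[160:230,245:325],(640,560),interpolation=cv2.INTER_CUBIC);cv2.imwrite('pics/c3.png',A)
st()
E
```

```text
[532.2  22.  104.2] [538.9  24.3 105.4] [541.1  24.3 106. ] [543.2  24.3 107. ] [536.5  24.4 106.5] [534.3  24.4 106.2] [532.   24.4 106.6] [541.5  26.2 101. ] [536.9  26.3 101.9] [532.4  26.4 102.4] [534.6  26.4 103.2] [543.3  26.5 105.8] [538.9  26.5 105.4] [542.2  27.4 475. ] [540.6  27.6 476.6] [538.7  27.9 479.9] [537.2  28.  481. ] [532.7  28.2 482.5] [535.5  28.3 483.3] [537.3  28.3  97.2] [539.5  28.3  98.3] [541.6  28.4  99.2] [532.7  28.4  98. ] [533.9  28.4 484.7] [534.7  28.6 101.7] [542.6  28.6 472.5] [540.7  28.9 475.7] [539.   29.2 478.2] [536.5  29.3 274.8] [537.3  29.4 480.1] [532.7  29.4 275.5] [534.6  29.4 275.9] [535.7  29.5 481.4] [538.   29.6 279.2] [534.1  29.6 482.6] [532.7  29.6 482.6] [533.3  29.8 224.6] [537.6  30.1 198. ] [542.6  30.2 231.5] [542.4  30.2 474. ] [534.8  30.2 230.5] [541.5  30.2 200.3] [540.5  30.2 231.9] [540.9  30.3 474.6] [539.3  30.3 201.7] [536.5  30.3 232.8] [538.5  30.3 233. ] [532.1  30.3 261.6] [533.9  30.4 262.8] [543.2  30.4 264.1] [537.3  30.5  96.6] [532.8  30.5  96.5] [543.9  30.6  98.8] [539.   30.6 478.2] [541.6  30.7 100.4] 
[... 5074 characters left out ...]
8.   96.6  -1.8] [535.4  96.6  -0.7] [540.6  96.6  -4.6] [532.9  96.6  -1.2] [542.7  99.    0.7] [535.2  99.    1.9] [540.4  99.   -1.3] [537.9  99.1  -1.4] [533.   99.1  -1.8] [540.2 101.5   2.1] [537.6 101.5   2.8] [535.2 101.5   2.9] [543.  101.5  -3.1] [533.  101.5  -1.4] [532.7 104.    3. ] [537.8 104.    1.2] [540.5 104.   -2.1] [ 5.354e+02  1.040e+02 -5.000e-01] [543.1 104.   -4.3] {'clock': np.float64(7.9), 'qpos': array([ 0.094,  0.721, -0.202,  1.959,  0.293,  0.489, -0.339]), 'eef_pos': array([538.489,  -8.03 ,  66.937]), 'tool_rot': array([3.141e+00, 3.000e-03, 1.551e+00]), 'force': array([ 0.293, -5.268,  5.262]), 'width': np.float64(38.387), 'gripper_force': np.float64(61.589)}
```

View pics/c3.png

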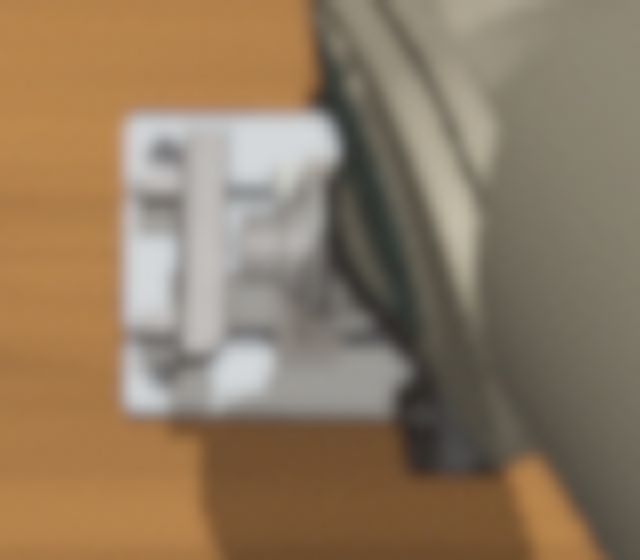

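The crop shows the tail end at col 245 and the backstop front at col 230, so there is a gap of about 4 mm. What I felt was cradle friction. I unload a little and slide on.

Emit:
arm_command:
  series: [40, 0, 0, -0.06, 0, 40, 0, 0, -0.12, 0, 40, 0, 0, -0.15, 0, 40, 0, 0, -0.15, 0, 40, 0, 0, -0.15, 0]

```text
clock: 8.32
eef_pos: [537.9, -4.8, 67.6]
tool_rot: [-3.141, -0.0, 1.554]
force: [0.8, 0.1, -1.3]
width: 38.7
gripper_force: 61.2
```

Emit:
arm_command:
  series: [40, 0.03, 0, 0, 0, 40, 0.06, 0, 0, 0, 40, 0.1, 0, 0, 0, 40, 0.1, 0, 0, 0, 40, 0.1, 0, 0, 0]

```text
clock: 8.73
eef_pos: [537.9, -4.1, 67.7]
tool_rot: [-3.141, -0.0, 1.554]
force: [-0.7, 0.3, -1.4]
width: 38.2
gripper_force: 61.2
```

Emit:
arm_command:
  series: [40, 0.03, 0, 0, 0, 40, 0.06, 0, 0, 0, 40, 0.1, 0, 0, 0, 40, 0.1, 0, 0, 0, 40, 0.1, 0, 0, 0]

```text
clock: 9.15
eef_pos: [537.8, -3.5, 67.8]
tool_rot: [-3.141, 0.0, 1.553]
force: [0.5, -2.5, -2.2]
width: 38.3
gripper_force: 61.2
```

Emit:
arm_command:
  series: [40, 0.03, 0, 0, 0, 40, 0.06, 0, 0, 0, 40, 0.1, 0, 0, 0, 40, 0.1, 0, 0, 0, 40, 0.1, 0, 0, 0]

```text
clock: 9.57
eef_pos: [537.8, -3.5, 67.8]
tool_rot: [-3.141, 0.001, 1.553]
force: [0.2, -4.6, -1.6]
width: 38.3
gripper_force: 61.1
```

Emit:
arm_command:
  series: [40, 0, 0, 0.05, 0, 40, 0, 0, 0.1, 0, 40, 0, 0, 0.12, 0, 40, 0, 0, 0.12, 0, 40, 0, 0, 0.12, 0]

```text
clock: 9.98
eef_pos: [538.2, -3.5, 67.3]
tool_rot: [3.141, 0.002, 1.553]
force: [-0.8, -4.5, 4.3]
width: 38.3
gripper_force: 61.6
```

Emit:
arm_command:
  series: [48, 0, 0, 0, 0, 50, 0, 0, 0, 0, 52, 0, 0, 0, 0, 54, 0, 0, 0, 0, 56, 0, 0, 0, 0]

```text
clock: 10.4
eef_pos: [538.1, -1.6, 66.6]
tool_rot: [3.141, -0.001, 1.554]
force: [0.5, 0.5, 1.1]
width: 47.8
gripper_force: 0.0
```

Emit:
arm_command:
  series: [80, 0, 0, 0, 0, 100, 0, 0, 0, 0, 100, 0, 0, 0, 0, 100, 0, 0, -3, 0, 100, 0, 0, -7, 0]

```text
clock: 10.82
eef_pos: [535.3, -2.3, 134.5]
tool_rot: [-3.134, 0.0, 1.554]
force: [0.7, 0.6, -0.1]
width: 85.5
gripper_force: 0.0
```

Emit:
arm_command:
  series: [100, -1, 0, -2.5, 0, 100, -4, 0, -4, 0, 100, -8, 0, -4, 0, 100, -12, 0, -4, 0, 100, -16, 0, -4, 0]

```text
clock: 11.23
eef_pos: [535.2, -163.8, 177.3]
tool_rot: [3.14, 0.0, 1.555]
force: [0.7, 0.7, -0.4]
width: 85.5
gripper_force: 0.0
```

Emit:
arm_command:
  series: [100, -2, 0, 0, 0, 100, -4, 0, 0, 0, 100, -6, -0.1, 0, 0, 100, -8, -0.2, 0, 0, 100, -8.6, -0.2, 0, 0]

```text
clock: 11.65
eef_pos: [530.7, -252.4, 176.4]
tool_rot: [-3.141, 0.002, 1.549]
force: [-0.3, -0.6, 0.1]
width: 85.5
gripper_force: 0.0
```

```bash
python3 - <<'E'
from h import *
go(534.6,-249,66,1.556)
p,d=grab('top')
P=pts('top',d);m=np.zeros(d.shape,bool);m[165:222,250:330]=1
Z=P[...,2];X=P[m&(Z>85)&(Z<130)&(P[...,1]>-55)]
for y in np.arange(-54,70,3.):
    k=abs(X[:,1]-y)<1.5
    if k.any(): print(y,k.sum(),X[k,0].min().round(1),X[k,0].max().round(1),X[k,2].max().round(1))
A=cv2.resize(cv2.cvtColor(p,cv2.COLOR_RGB2BGR)[160:230,250:425],(800,320),interpolation=cv2.INTER_CUBIC);cv2.imwrite('pics/c4.png',A)
E
```

```text
{'clock': np.float64(11.65), 'qpos': array([ 0.58 ,  0.616, -0.291,  1.749,  0.234,  0.81 ,  0.156]), 'eef_pos': array([ 530.705, -252.411,  176.395]), 'tool_rot': array([-3.141e+00,  2.000e-03,  1.549e+00]), 'force': array([-0.329, -0.565,  0.071]), 'width': np.float64(85.495), 'gripper_force': np.float64(0.0)}
tool cm [ 0.35  0.38 11.04] roll -0.4
-54.0 8 530.7 544.0 99.5
-51.0 10 530.8 544.6 92.4
-48.0 1 539.9 539.9 87.4
-39.0 9 519.3 555.4 107.4
-36.0 22 519.2 558.0 106.7
-33.0 28 519.2 558.2 108.8
-30.0 22 519.4 558.2 108.8
-27.0 22 519.4 555.3 106.5
-24.0 26 519.2 555.2 105.7
-21.0 18 519.6 555.3 107.0
-18.0 24 519.4 555.6 105.9
-15.0 27 519.5 555.8 108.2
-12.0 19 519.4 555.6 107.6
-9.0 20 519.6 555.4 105.3
-6.0 27 519.5 555.7 105.4
-3.0 19 519.6 555.2 107.8
0.0 24 519.6 555.7 106.4
3.0 25 521.6 555.5 107.9
6.0 16 519.6 555.3 107.3
9.0 24 519.4 555.4 106.4
12.0 27 519.6 555.6 105.8
15.0 17 519.7 555.8 107.2
18.0 28 519.5 556.1 105.5
21.0 23 519.8 555.8 105.9
24.0 18 519.9 558.4 105.9
27.0 24 519.6 558.4 106.0
30.0 27 519.7 555.4 110.2
33.0 12 526.3 551.1 100.1
36.0 23 526.4 551.4 101.5
39.0 12 526.5 551.1 96.0
42.0 8 530.9 547.0 95.3
45.0 16 531.0 547.2 96.2
48.0 8 531.2 547.1 95.4
51.0 8 530.9 546.8 94.2
54.0 32 507.4 570.1 111.3
57.0 54 507.5 570.0 113.9
60.0 29 507.5 570.1 112.4
63.0 29 507.8 570.2 113.0
```

View pics/c4.png

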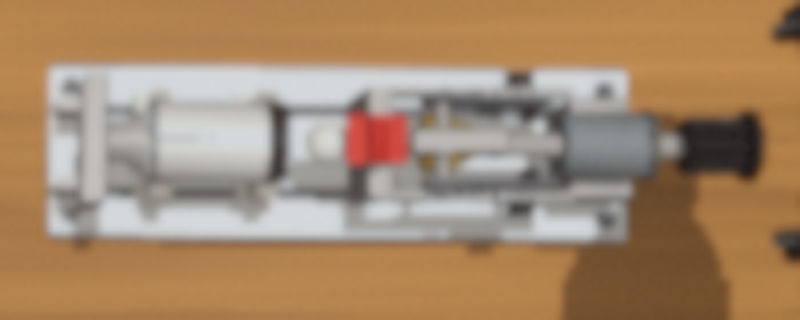

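The crop shows the tail touching the backstop at col 105, the bezel at col 275 facing the head at col 320, and the knob free at (720,147). Next I descend on the knob.

Emit:
arm_command:
  series: [100, 0.2, 0, 1, 0, 100, 0.2, 0, 3, 0, 100, 0.2, 0, 5, 0, 100, 0.2, 0, 7, 0, 100, 0.2, 0, 7, 0]

```text
clock: 12.12
eef_pos: [529.4, -242.4, 102.6]
tool_rot: [-3.135, -0.004, 1.557]
force: [-1.1, 0.6, -0.3]
width: 85.3
gripper_force: 0.0
```

```bash
python3 - <<'E'
from h import *
go(534.5,-249.5,66,1.556)
E
```

```text
{'clock': np.float64(12.117), 'qpos': array([ 0.546,  0.714, -0.26 ,  1.811,  0.275,  0.66 ,  0.113]), 'eef_pos': array([ 529.374, -242.396,  102.648]), 'tool_rot': array([-3.135, -0.004,  1.557]), 'force': array([-1.113,  0.555, -0.266]), 'width': np.float64(85.334), 'gripper_force': np.float64(0.0)}
tool cm [-0.7   0.52  3.66] roll 0.0
```

Emit:
arm_command:
  series: [100, 0, 0, 0, 0, 100, 0, 0, 0, 0, 100, 0, 0, 0, 0, 100, 0, 0, 0, 0, 100, 0, 0, 0, 0]

```text
clock: 12.53
eef_pos: [532.4, -246.3, 107.6]
tool_rot: [3.14, 0.001, 1.554]
force: [0.1, -0.4, -0.3]
width: 85.9
gripper_force: 0.0
```

```bash
python3 - <<'E'
from h import *
go(534.5,-249.5,66,1.556)
E
```

```text
{'clock': np.float64(12.533), 'qpos': array([ 0.55 ,  0.708, -0.26 ,  1.805,  0.275,  0.662,  0.115]), 'eef_pos': array([ 532.424, -246.321,  107.612]), 'tool_rot': array([3.140e+00, 1.000e-03, 1.554e+00]), 'force': array([ 0.145, -0.372, -0.285]), 'width': np.float64(85.909), 'gripper_force': np.float64(0.0)}
tool cm [-0.31  0.21  4.16] roll -0.1
```

Emit:
arm_command:
  series: [100, -0.3, 0.2, 1, 0, 100, -0.3, 0.2, 2, 0, 100, -0.3, 0.2, 3, 0, 100, -0.3, 0.2, 3.8, 0, 100, -0.3, 0.2, 4.1, 0]

```text
clock: 12.95
eef_pos: [532.5, -248.7, 63.4]
tool_rot: [-3.138, -0.001, 1.554]
force: [-0.9, 0.4, 0.2]
width: 85.2
gripper_force: 0.0
```

Emit:
arm_command:
  series: [100, 0, 0, 0, 0, 90, 0, 0, 0, 0, 80, 0, 0, 0, 0, 70, 0, 0, 0, 0, 60, 0, 0, 0, 0]

```text
clock: 13.37
eef_pos: [534.1, -249.3, 66.1]
tool_rot: [3.141, 0.0, 1.554]
force: [-0.6, -0.1, -0.4]
width: 51.5
gripper_force: 0.0
```

```bash
python3 - <<'E'
from h import *
go(534.5,-249.5,66,1.556)
E
```

```text
{'clock': np.float64(13.367), 'qpos': array([ 0.537,  0.772, -0.235,  1.817,  0.299,  0.586,  0.099]), 'eef_pos': array([ 534.087, -249.327,   66.078]), 'tool_rot': array([3.141, 0.   , 1.554]), 'force': array([-0.592, -0.068, -0.393]), 'width': np.float64(51.478), 'gripper_force': np.float64(0.0)}
tool cm [-0.02  0.04  0.01] roll -0.1
```

Centred on the knob. Closing.

Emit:
arm_command:
  series: [50, 0, 0, 0, 0, 40, 0, 0, 0, 0, 34, 0, 0, 0, 0, 25, 0, 0, 0, 0, 20, 0, 0, 0, 0]

```text
clock: 13.78
eef_pos: [534.8, -249.3, 66.2]
tool_rot: [3.139, 0.0, 1.554]
force: [1.2, -0.2, 2.8]
width: 26.2
gripper_force: 58.8
```

Emit:
arm_command:
  series: [20, -0.1, 0, 0, 0, 20, -0.2, 0, 0, 0, 20, -0.3, 0, 0, 0, 20, -0.4, 0, 0, 0, 20, -0.5, 0, 0, 0]

```text
clock: 14.2
eef_pos: [534.7, -253.8, 66.1]
tool_rot: [3.14, -0.0, 1.554]
force: [1.8, 2.2, 5.4]
width: 26.5
gripper_force: 58.9
```

Emit:
arm_command:
  series: [20, -0.1, 0, 0, 0, 20, -0.2, 0, 0, 0, 20, -0.3, 0, 0, 0, 20, -0.4, 0, 0, 0, 20, -0.4, 0, 0, 0]

```text
clock: 14.62
eef_pos: [534.7, -257.2, 66.1]
tool_rot: [3.14, -0.001, 1.554]
force: [1.5, 3.5, 5.7]
width: 26.5
gripper_force: 59.0
```

Emit:
arm_command:
  series: [20, -0.1, 0, 0, 0, 20, -0.2, 0, 0, 0, 20, -0.3, 0, 0, 0, 20, -0.4, 0, 0, 0, 20, -0.4, 0, 0, 0]

```text
clock: 15.03
eef_pos: [534.6, -260.4, 66.1]
tool_rot: [3.14, -0.002, 1.555]
force: [2.2, 4.3, 6.2]
width: 26.3
gripper_force: 59.0
```

Emit:
arm_command:
  series: [20, -0.1, 0, 0, 0, 20, -0.2, 0, 0, 0, 20, -0.3, 0, 0, 0, 20, -0.4, 0, 0, 0, 20, -0.4, 0, 0, 0]

```text
clock: 15.45
eef_pos: [534.5, -263.4, 66.1]
tool_rot: [3.14, -0.003, 1.555]
force: [2.9, 7.3, 7.6]
width: 26.1
gripper_force: 59.1
```

Emit:
arm_command:
  series: [20, -0.1, 0, 0, 0, 20, -0.2, 0, 0, 0, 20, -0.3, 0, 0, 0, 20, -0.4, 0, 0, 0, 20, -0.4, 0, 0, 0]

```text
clock: 15.87
eef_pos: [534.6, -266.2, 66.1]
tool_rot: [3.141, -0.005, 1.556]
force: [2.0, 8.1, 7.8]
width: 26.7
gripper_force: 59.2
```

Emit:
arm_command:
  series: [20, -0.1, 0, 0, 0, 20, -0.2, 0, 0, 0, 20, -0.3, 0, 0, 0, 20, -0.3, 0, 0, 0, 20, -0.3, 0, 0, 0]

```text
clock: 16.28
eef_pos: [534.5, -268.4, 66.1]
tool_rot: [3.141, -0.006, 1.556]
force: [1.5, 8.9, 8.8]
width: 26.5
gripper_force: 59.3
```

Emit:
arm_command:
  series: [20, -0.1, 0, 0, 0, 20, -0.2, 0, 0, 0, 20, -0.3, 0, 0, 0, 20, -0.3, 0, 0, 0, 20, -0.3, 0, 0, 0]

```text
clock: 16.7
eef_pos: [534.5, -269.9, 66.0]
tool_rot: [3.141, -0.007, 1.557]
force: [1.3, 12.4, 10.3]
width: 26.2
gripper_force: 59.4
```

Emit:
arm_command:
  series: [20, -0.1, 0, 0, 0, 20, -0.2, 0, 0, 0, 20, -0.3, 0, 0, 0, 20, -0.3, 0, 0, 0, 20, -0.3, 0, 0, 0]

```text
clock: 17.12
eef_pos: [534.4, -273.8, 66.0]
tool_rot: [3.141, -0.006, 1.557]
force: [1.4, 10.5, 7.9]
width: 26.2
gripper_force: 59.3
```

Emit:
arm_command:
  series: [20, -0.1, 0, 0, 0, 20, -0.2, 0, 0, 0, 20, -0.3, 0, 0, 0, 20, -0.3, 0, 0, 0, 20, -0.3, 0, 0, 0]

```text
clock: 17.53
eef_pos: [534.4, -276.2, 66.0]
tool_rot: [3.141, -0.007, 1.557]
force: [1.0, 11.0, 9.6]
width: 26.0
gripper_force: 59.3
```

Emit:
arm_command:
  series: [20, -0.1, 0, 0, 0, 20, -0.2, 0, 0, 0, 20, -0.3, 0, 0, 0, 20, -0.3, 0, 0, 0, 20, -0.3, 0, 0, 0]

```text
clock: 17.95
eef_pos: [534.3, -278.6, 66.0]
tool_rot: [3.141, -0.008, 1.557]
force: [0.8, 12.8, 10.0]
width: 26.2
gripper_force: 59.4
```

Emit:
arm_command:
  series: [20, -0.1, 0, 0, 0, 20, -0.2, 0, 0, 0, 20, -0.3, 0, 0, 0, 20, -0.3, 0, 0, 0, 20, -0.3, 0, 0, 0]

```text
clock: 18.37
eef_pos: [534.3, -281.0, 66.0]
tool_rot: [3.142, -0.008, 1.557]
force: [1.0, 13.4, 9.9]
width: 26.7
gripper_force: 59.4
```

Emit:
arm_command:
  series: [20, -0.05, 0, 0, 0, 20, -0.1, 0, 0, 0, 20, -0.15, 0, 0, 0, 20, -0.15, 0, 0, 0, 20, -0.15, 0, 0, 0]

```text
clock: 18.78
eef_pos: [534.3, -282.1, 66.0]
tool_rot: [-3.141, -0.009, 1.557]
force: [1.8, 15.0, 11.6]
width: 26.3
gripper_force: 59.5
```

Emit:
arm_command:
  series: [20, -0.05, 0, 0, 0, 20, -0.1, 0, 0, 0, 20, -0.15, 0, 0, 0, 20, -0.15, 0, 0, 0, 20, -0.15, 0, 0, 0]

```text
clock: 19.2
eef_pos: [534.3, -283.3, 66.0]
tool_rot: [-3.141, -0.009, 1.557]
force: [1.1, 14.2, 11.0]
width: 26.4
gripper_force: 59.5
```

Emit:
arm_command:
  series: [20, -0.05, 0, 0, 0, 20, -0.1, 0, 0, 0, 20, -0.15, 0, 0, 0, 20, -0.15, 0, 0, 0, 20, -0.15, 0, 0, 0]

```text
clock: 19.62
eef_pos: [534.3, -284.6, 66.0]
tool_rot: [-3.141, -0.009, 1.558]
force: [0.3, 15.7, 10.8]
width: 26.4
gripper_force: 59.5
```

Emit:
arm_command:
  series: [20, -0.05, 0, 0, 0, 20, -0.1, 0, 0, 0, 20, -0.15, 0, 0, 0, 20, -0.15, 0, 0, 0, 20, -0.15, 0, 0, 0]

```text
clock: 20.03
eef_pos: [534.2, -285.8, 66.0]
tool_rot: [-3.141, -0.01, 1.558]
force: [-0.0, 16.2, 11.3]
width: 26.3
gripper_force: 59.5
```

Emit:
arm_command:
  series: [20, -0.05, 0, 0, 0, 20, -0.1, 0, 0, 0, 20, -0.15, 0, 0, 0, 20, -0.15, 0, 0, 0, 20, -0.15, 0, 0, 0]

```text
clock: 20.45
eef_pos: [534.2, -287.3, 66.0]
tool_rot: [-3.141, -0.01, 1.558]
force: [-0.1, 16.1, 11.5]
width: 26.5
gripper_force: 59.5
```

Emit:
arm_command:
  series: [20, -0.05, 0, 0, 0, 20, -0.1, 0, 0, 0, 20, -0.15, 0, 0, 0, 20, -0.15, 0, 0, 0, 20, -0.15, 0, 0, 0]

```text
clock: 20.87
eef_pos: [534.2, -287.9, 66.0]
tool_rot: [-3.141, -0.011, 1.558]
force: [1.5, 17.8, 12.2]
width: 26.2
gripper_force: 59.6
```

Emit:
arm_command:
  series: [20, -0.03, 0, 0, 0, 20, -0.06, 0, 0, 0, 20, -0.1, 0, 0, 0, 20, -0.1, 0, 0, 0, 20, -0.1, 0, 0, 0]

```text
clock: 21.28
eef_pos: [534.2, -288.2, 66.0]
tool_rot: [-3.141, -0.012, 1.558]
force: [0.2, 18.9, 11.9]
width: 26.5
gripper_force: 59.6
```

The buffer is felt: 1 mm of command gives 0.3 mm of travel and the force climbs. Easing forward.

Emit:
arm_command:
  series: [20, 0.05, 0, 0, 0, 20, 0.1, 0, 0, 0, 20, 0.15, 0, 0, 0, 20, 0.2, 0, 0, 0, 20, 0.2, 0, 0, 0]

```text
clock: 21.7
eef_pos: [534.2, -287.5, 66.0]
tool_rot: [-3.141, -0.01, 1.558]
force: [0.1, 16.0, 11.5]
width: 26.3
gripper_force: 59.5
```

Emit:
arm_command:
  series: [20, 0.05, 0, 0, 0, 20, 0.1, 0, 0, 0, 20, 0.15, 0, 0, 0, 20, 0.2, 0, 0, 0, 20, 0.2, 0, 0, 0]

```text
clock: 22.12
eef_pos: [534.2, -286.1, 66.0]
tool_rot: [-3.141, -0.009, 1.558]
force: [0.8, 14.6, 11.1]
width: 26.7
gripper_force: 59.5
```

Emit:
arm_command:
  series: [20, 0.05, 0, 0, 0, 20, 0.1, 0, 0, 0, 20, 0.15, 0, 0, 0, 20, 0.2, 0, 0, 0, 20, 0.2, 0, 0, 0]

```text
clock: 22.53
eef_pos: [534.2, -285.9, 66.0]
tool_rot: [3.141, -0.007, 1.557]
force: [2.1, 11.8, 9.2]
width: 26.4
gripper_force: 59.3
```

Stopped at d≈36.6 with the force falling, so the sear has caught. I keep relaxing.

Emit:
arm_command:
  series: [20, 0.05, 0, 0, 0, 20, 0.1, 0, 0, 0, 20, 0.15, 0, 0, 0, 20, 0.2, 0, 0, 0, 20, 0.2, 0, 0, 0]

```text
clock: 22.95
eef_pos: [534.2, -285.9, 66.1]
tool_rot: [3.141, -0.005, 1.556]
force: [2.5, 9.0, 8.5]
width: 26.4
gripper_force: 59.2
```

Emit:
arm_command:
  series: [20, 0.05, 0, 0, 0, 20, 0.1, 0, 0, 0, 20, 0.15, 0, 0, 0, 20, 0.2, 0, 0, 0, 20, 0.2, 0, 0, 0]

```text
clock: 23.37
eef_pos: [534.2, -285.8, 66.1]
tool_rot: [3.14, -0.003, 1.555]
force: [2.2, 4.7, 6.3]
width: 26.2
gripper_force: 59.0
```

Emit:
arm_command:
  series: [20, 0.05, 0, 0, 0, 20, 0.1, 0, 0, 0, 20, 0.15, 0, 0, 0, 20, 0.15, 0, 0, 0, 20, 0.15, 0, 0, 0]

```text
clock: 23.78
eef_pos: [534.2, -285.7, 66.1]
tool_rot: [3.14, -0.001, 1.555]
force: [2.3, 2.6, 5.0]
width: 26.6
gripper_force: 58.9
```

Emit:
arm_command:
  series: [20, 0.05, 0, 0, 0, 20, 0.1, 0, 0, 0, 34, 0.1, 0, 0, 0, 45, 0.1, 0, 0, 0, 60, 0.1, 0, 0, 0]

```text
clock: 24.2
eef_pos: [531.2, -285.9, 64.8]
tool_rot: [-3.138, -0.0, 1.553]
force: [0.2, 0.8, 0.2]
width: 48.9
gripper_force: 0.0
```

Emit:
arm_command:
  series: [80, 0, 0, 0, 0, 90, 0, 0, 0, 0, 90, 0, 0, -2, 0, 90, 0, 0, -5, 0, 90, 0, 0, -8, 0]

```text
clock: 24.62
eef_pos: [531.7, -285.3, 145.3]
tool_rot: [-3.138, -0.002, 1.554]
force: [1.0, -1.2, 0.6]
width: 77.0
gripper_force: 0.0
```

Emit:
arm_command:
  series: [60, 0.5, 0, -1, 0, 30, 2.5, 0, -1, 0, 0, 5, 0.05, -1, 0, 0, 8, 0.1, -1, 0, 0, 11, 0.15, -1, 0]

```text
clock: 25.03
eef_pos: [535.7, -175.1, 155.2]
tool_rot: [-3.141, 0.0, 1.552]
force: [0.4, 0.4, 0.8]
width: 16.1
gripper_force: 0.0
```

```bash
python3 - <<'E'
from h import *
go(537.1,-80,125,1.556)
p,d=grab('side')
c=viewer.camera_model('side')
A=cv2.resize(cv2.cvtColor(p,cv2.COLOR_RGB2BGR)[170:330,240:420],(675,600),interpolation=cv2.INTER_CUBIC);cv2.imwrite('pics/c5.png',A)
E
```

```text
{'clock': np.float64(25.033), 'qpos': array([ 0.451,  0.615, -0.284,  1.833,  0.246,  0.73 ,  0.013]), 'eef_pos': array([ 535.662, -175.077,  155.249]), 'tool_rot': array([-3.141,  0.   ,  1.552]), 'force': array([0.392, 0.359, 0.816]), 'width': np.float64(16.064), 'gripper_force': np.float64(0.0)}
tool cm [ 9.51 -0.04  3.02] roll -0.2
```

View pics/c5.png

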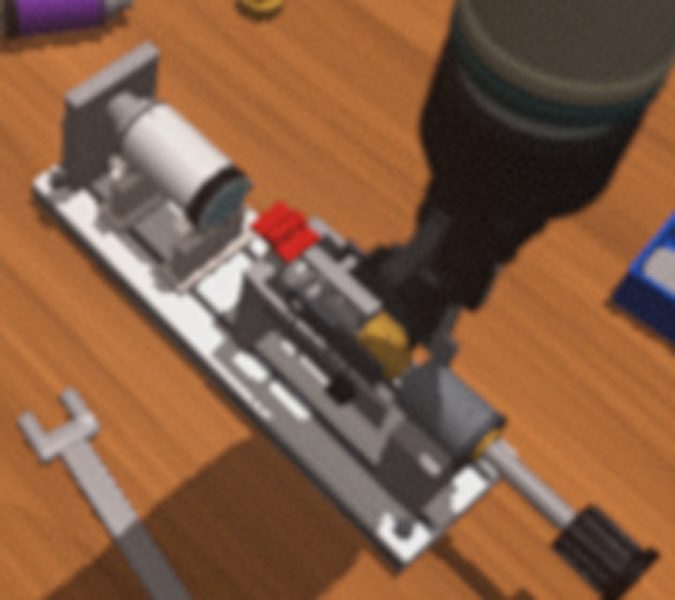

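The side crop shows the bolt drawn and held: the knob is out at (605,550) and the collar is back at (385,345). The transmitter is still against the backstop, and the red pad is at (287,232). Moving above the rib.

Emit:
arm_command:
  series: [0, 2, 0, 0, 0, 0, 4.5, 0, 0, 0, 0, 7, 0, 0, 0, 0, 9, 0, 0, 0, 0, 9.5, 0, 0, 0]

```text
clock: 25.5
eef_pos: [537.8, -76.3, 155.4]
tool_rot: [-3.141, -0.002, 1.559]
force: [0.4, -0.6, -0.4]
width: 0.2
gripper_force: 0.0
```

Emit:
arm_command:
  series: [0, 0, 0, 0.5, 0, 0, 0, 0, 1, 0, 0, 0, 0, 1.5, 0, 0, 0, 0, 2, 0, 0, 0, 0, 2, 0]

```text
clock: 25.92
eef_pos: [537.1, -82.2, 134.2]
tool_rot: [-3.139, 0.0, 1.552]
force: [-0.9, 0.2, -0.3]
width: -0.0
gripper_force: 0.0
```

```bash
python3 - <<'E'
from h import *
go(537.1,-79.5,120,1.556)
E
```

```text
{'clock': np.float64(25.917), 'qpos': array([ 0.274,  0.621, -0.263,  1.903,  0.253,  0.652, -0.164]), 'eef_pos': array([537.135, -82.17 , 134.167]), 'tool_rot': array([-3.139,  0.   ,  1.552]), 'force': array([-0.874,  0.232, -0.282]), 'width': np.float64(-0.043), 'gripper_force': np.float64(0.0)}
tool cm [ 0.27 -0.01  1.42] roll -0.3
```

Emit:
arm_command:
  series: [0, 0.05, 0, 0.3, 0, 0, 0.05, 0, 0.6, 0, 0, 0.05, 0, 1, 0, 0, 0.05, 0, 1.3, 0, 0, 0.05, 0, 1.5, 0]

```text
clock: 26.33
eef_pos: [538.0, -80.3, 120.2]
tool_rot: [-3.141, -0.0, 1.554]
force: [0.1, 0.0, 0.0]
width: -0.1
gripper_force: 0.0
```

Emit:
arm_command:
  series: [0, 0, 0, 0, 0, 0, 0, 0, 0.1, 0, 0, 0, 0, 0.2, 0, 0, 0, 0, 0.2, 0, 0, 0, 0, 0.2, 0]

```text
clock: 26.75
eef_pos: [538.2, -80.2, 118.7]
tool_rot: [3.141, -0.0, 1.554]
force: [0.6, 0.9, 0.1]
width: 0.0
gripper_force: 0.0
```

Press in small steps.

Emit:
arm_command:
  series: [0, 0, 0, 0.05, 0, 0, 0, 0, 0.1, 0, 0, 0, 0, 0.15, 0, 0, 0, 0, 0.2, 0, 0, 0, 0, 0.25, 0]

```text
clock: 27.17
eef_pos: [538.2, -80.3, 116.1]
tool_rot: [3.142, 0.0, 1.554]
force: [0.5, 0.6, 0.6]
width: -0.1
gripper_force: 0.0
```

Emit:
arm_command:
  series: [0, 0, 0, 0.05, 0, 0, 0, 0, 0.1, 0, 0, 0, 0, 0.15, 0, 0, 0, 0, 0.2, 0, 0, 0, 0, 0.25, 0]

```text
clock: 27.58
eef_pos: [538.3, -80.2, 114.1]
tool_rot: [3.141, 0.0, 1.554]
force: [-1.1, 0.1, 7.8]
width: 0.1
gripper_force: 4.0
```

Emit:
arm_command:
  series: [0, 0, 0, 0.05, 0, 0, 0, 0, 0.1, 0, 0, 0, 0, 0.15, 0, 0, 0, 0, 0.2, 0, 0, 0, 0, 0.25, 0]

```text
clock: 28.0
eef_pos: [538.3, -79.5, 111.8]
tool_rot: [3.141, -0.001, 1.554]
force: [-1.2, 1.6, 4.7]
width: 0.1
gripper_force: 2.4
```

Emit:
arm_command:
  series: [0, 0, 0, 0.05, 0, 0, 0, 0, 0.1, 0, 0, 0, 0, 0.15, 0, 0, 0, 0, 0.2, 0, 0, 0, 0, 0.2, 0]

```text
clock: 28.42
eef_pos: [538.4, -80.1, 109.0]
tool_rot: [3.141, -0.0, 1.554]
force: [-0.1, 1.3, 1.4]
width: 0.2
gripper_force: 0.8
```

```bash
python3 - <<'E'
from h import *
p,d=grab('side');P=pts('side',d)
g=cv2.cvtColor(p,cv2.COLOR_RGB2GRAY)
m=(g<60);m[:, :360]=0;m[:270]=0;m[330:]=0
v,u=np.nonzero(m&(P[...,2]>65)&(P[...,2]<110));X=P[v,u];X=X[(abs(X[:,0]-534)<22)&(X[:,1]<-225)];print('knob',len(X),np.percentile(X[:,1],[2,50,98]))
E
```

```text
knob 323 [-267.2967335  -252.61194302 -234.8013404 ]
```

The hammer has fired: the knob is back at rest, y from -267 to -235. I lift off, move clear and check.

Emit:
arm_command:
  series: [0, 0, 0, -0.5, 0, 0, 0, 0, -1.5, 0, 0, 0, 0, -4, 0, 0, 0, 0, -7, 0, 0, 0, 0, -10, 0]

```text
clock: 28.88
eef_pos: [537.5, -80.5, 210.5]
tool_rot: [-3.14, -0.0, 1.553]
force: [1.2, -0.3, 0.4]
width: 0.1
gripper_force: 0.0
```

Emit:
arm_command:
  series: [0, -3, 0, 0, 0, 0, -6, 0, 0, 0, 0, -10, 0, 0, 0, 0, -14, 0, 0, 0, 0, -17, 0, 0, 0]

```text
clock: 29.3
eef_pos: [534.2, -254.6, 210.1]
tool_rot: [3.141, 0.002, 1.551]
force: [0.1, -0.9, 0.4]
width: 0.2
gripper_force: 0.0
```

Emit:
arm_command:
  series: [0, 0, 0, 0, 0, 0, 0, 0, 0, 0, 0, 0, 0, 0, 0, 0, 0, 0, 0, 0, 0, 0, 0, 0, 0]

```text
clock: 29.72
eef_pos: [535.6, -248.4, 209.4]
tool_rot: [3.141, -0.001, 1.556]
force: [-0.7, 1.0, -0.3]
width: 0.1
gripper_force: 0.0
```

```bash
python3 - <<'E'
from h import *
st()
p,d=grab('top');P=pts('top',d);m=np.zeros(d.shape,bool);m[165:222,250:330]=1
Z=P[...,2];X=P[m&(Z>85)&(Z<130)&(P[...,1]>-55)]
for y in np.arange(-54,60,3.):
    k=abs(X[:,1]-y)<1.5
    if k.any(): print(y,k.sum(),X[k,0].min().round(1),X[k,0].max().round(1),X[k,2].max().round(1))
c=lambda x:cv2.cvtColor(x,cv2.COLOR_RGB2BGR)
q,e=grab('side')
W=np.zeros((600,800,3),np.uint8);W[:240]=cv2.resize(c(p)[160:220,250:425],(800,240),interpolation=cv2.INTER_CUBIC)
W[240:,:480]=cv2.resize(c(q)[170:320,240:400],(480,360),interpolation=cv2.INTER_CUBIC);cv2.imwrite('pics/c6.png',W)
E
```

```text
{'clock': np.float64(29.717), 'qpos': array([ 0.578,  0.58 , -0.299,  1.708,  0.209,  0.885,  0.177]), 'eef_pos': array([ 535.617, -248.389,  209.444]), 'tool_rot': array([ 3.141e+00, -1.000e-03,  1.556e+00]), 'force': array([-0.739,  0.987, -0.328]), 'width': np.float64(0.146), 'gripper_force': np.float64(0.0)}
-54.0 8 530.7 544.5 96.7
-51.0 7 530.9 542.1 90.2
-39.0 7 531.8 555.3 106.6
-36.0 21 519.1 558.2 107.3
-33.0 29 519.3 558.3 107.3
-30.0 22 519.0 558.1 109.1
-27.0 23 519.2 555.5 106.5
-24.0 27 519.3 555.4 108.2
-21.0 19 519.3 555.5 106.3
-18.0 21 519.6 555.5 105.2
-15.0 28 519.6 555.2 106.3
-12.0 16 521.4 555.6 106.9
-9.0 22 519.4 555.5 106.4
-6.0 28 519.4 555.4 107.3
-3.0 18 519.4 555.7 106.0
0.0 23 519.4 555.5 105.9
3.0 27 519.3 555.7 108.4
6.0 18 519.7 555.7 105.8
9.0 23 519.7 555.8 108.4
12.0 27 519.8 555.6 107.9
15.0 17 519.6 555.4 106.7
18.0 23 519.6 555.6 106.4
21.0 27 519.9 555.5 107.7
24.0 18 519.7 558.7 105.6
27.0 24 519.7 558.2 106.3
30.0 29 519.8 558.6 107.7
33.0 12 526.5 551.4 100.0
36.0 24 526.3 551.6 102.7
39.0 12 526.4 551.7 97.1
42.0 7 531.3 546.9 94.4
45.0 15 531.1 547.1 97.8
48.0 8 531.0 547.2 94.8
51.0 8 530.9 546.9 96.4
54.0 32 507.7 570.2 112.5
57.0 54 507.5 569.5 114.7
```

View pics/c6.png

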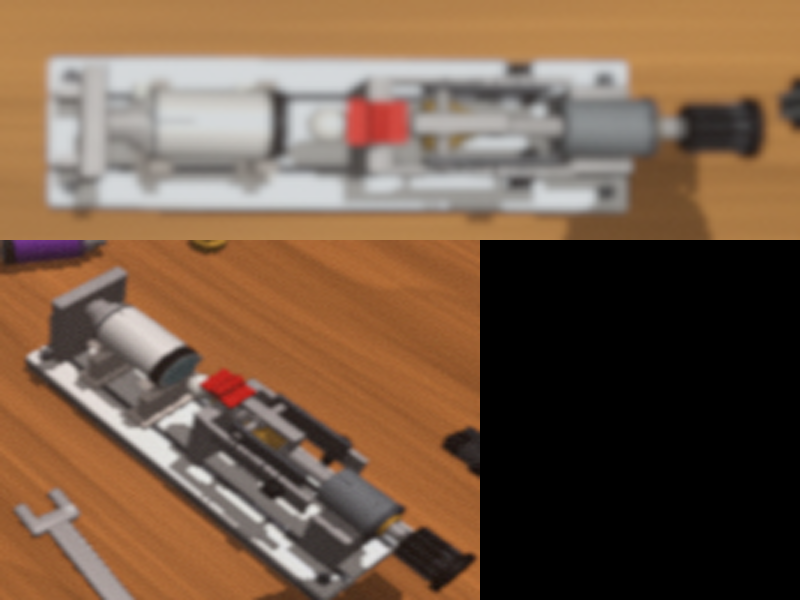

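The final crop shows the transmitter flush against the backstop (tail at col 105, bezel at col 275), the head at rest at col 322, the knob at rest at col 720, and the gripper clear. Handing in.

```bash
python3 -c "
from h import *
print(workorder.finish_job())"
```

```text
the job is handed in; nothing more can be done
None
```

The black-bezel transmitter was laid flush in the cradle, the bolt drawn to the sear and eased onto it, and the hammer fired. The last pictures show the bolt at rest and the transmitter still in place, and the job is handed in; no verdict was returned.

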